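# Caliper a wooden toy truck body for new axles

### The arm

A 7-joint arm with a two-finger parallel gripper is mounted at the origin on the work surface. World frame = base frame: x ahead of the robot, y to its left, z up, the work surface at z = 0. Lengths are in mm, angles in rad, forces in N, time in s.
With the tool pointing down it reaches from about 400 to 875 mm from the base axis. Payload 4.4 kg.
Tool frame: the origin (TCP) lies at the very end of the fingers, on their centre line; the grasp point (between the pads) lies 19 mm behind it; z points along the fingers, y is the direction in which the jaws open and shut (so a half turn about z gives the same grasp; the last joint's range is limited). The gripper opens to 85 mm and grips with 20 to 120 N. Pads are 22 mm wide; open, the fingers measure 114 mm over their backs; the gripper's body (76 mm by 85 mm) begins 54 mm behind the grasp point. The pads swing forward as they close: fully open they stand 13 mm farther back than shut.
Start: joints at [1.054, 0.628, 0.038, 1.517, -0.027, 0.996, -0.02], TCP at [283.224, -585.066, 231.313] pointing down, gripper open.
Joint ranges: [-3.06, 3.06], [-0.37, 2.12], [-1.25, 1.32], [0.18, 2.47], [-1.1, 4.24], [0.23, 1.98], [-2.94, 2.94]. Speed limits (rad/s): [2.57, 2.57, 3.14, 3.14, 3.14, 3.14, 3.14].

### API

Orientations are given as [roll, pitch, yaw] about the fixed x, y, z axes, in that order (R = Rz(yaw) Ry(pitch) Rx(roll)).
In Python, from cell import ctrl gives the robot as it stands.
- The arm moves only by the shell command python3 -m crank 'ROWS' [OPENING]. ROWS is JSON, a list that holds one entry, the list of rows, each a list of 6 numbers: the shift along the tool's x, y, z in units of 30 mm (1.0 is 30 mm), then the turn, a rotation vector about the tool's x, y, z in units of 6 degrees (1.0 is 6 degrees). In form: [[[tx, ty, tz, rx, ry, rz], ...]]. A call has 1 to 12 rows; each row shifts and turns the pose as measured when the row begins, along the tool's axes as they then stand; what a row does not reach is not made up. A row lasts 1/12 s, in which the tool goes at most 41.7 mm and 7.16 degrees, less where a joint would pass 70% of its speed; a pose out of reach is approached as far as the arm can. A call is refused whole if a number of a shift passes 1 or a number of a turn 1, either way. A call with a gripper value outside its range is refused whole. OPENING is the gripper command: -1 is fully open, 1 is shut, values between are in proportion, set as the call begins (- or left out, the last holds). The fingers move at their own pace and stop on an object; the grip force is fixed at half the most. Time passes only in rows, so rows that do not move let the fingers close. It gives the time, the measured TCP pose, the force and the opening at its end, in the units of the state.
- ctrl.read_state(): the state, without advancing time (a new reading comes with each control period).
- ctrl.get_image(name): name is "side" or "top" or "wrist"; returns a dict with "color" (384x512x3 uint8, red, green, blue), "depth" (384x512 float32, mm along the optical axis (not along the pixel's ray), 0 where there is no reading), "camera_matrix" (3x3 intrinsics, pixels), "R" (3x3) and "t" (3): a world point X has camera coordinates R X + t. Camera axes: x right, y down, z forward; pixel columns grow to the right and rows downward; lengths in mm; the calibration is good to about 2 mm. A picture is of the moment at which its call begins.
- ctrl.finish_job(): hands the job in, once; it reports no verdict.
Trained networks look in a picture, given as the dict that the camera call returned (one of the last four; its "shot" number tells which), for a name from the list of things; names that differ only in an ending like _2 or _b are one class to them, and where a whole thing is asked for, a point or a joint stands for the part that bears it (a point fixed in the world has none). Each returns a list of dicts, best first, with "conf" (0 to 1); they miss things now and then, are a little off and sometimes report something else, mostly with a low value. They report only what shows in the picture. A call takes as long as a camera call. They do not tell look-alikes from the thing itself.
- ctrl.search_frame(query, picture): "extent" ([centre column, centre row, width, height] in pixels, round what is visible of it).
The state is a dict: "clock": time; "qpos": joint angles; "qd": joint speeds; "tau": joint torques, N m; "eef_pos": TCP position; "tool_rot": TCP orientation; "force": force on the tool from outside, world axes, zero at the start; "torque": the same for the moment, N m; "width": finger opening in mm.
Only numpy, scipy, OpenCV 4.12 (cv2) and the standard library are available. Lean on these libraries where they do the work, as an engineer would, in place of code of your own. Each camera call takes 0.05 s, during which the arm holds its last target. There are 200 camera calls.

### The job

The bare wooden truck body, the one without wheels, needs new axles, so take its width with the bench caliper: stand it on the bench between the open jaws, lengthwise along them with one end close to the beam, then slide the moving jaw shut until you feel both jaws bear on its two flanks, firmly enough to square it up yet gently, without crushing the wood. Let go with the caliper still snug on the body so the width can be read, and leave everything else on the bench where it is.

Things in the scene. Friction and masses are not known exactly. Their poses are not given: they have to be found in the camera images.
- truck_body: Bare wooden toy pickup body, no wheels, 0.25 to 0.42 kg. Origin: centre of its underside; x to the bonnet. Chassis board 160 mm long, 26 mm high, flat plain flanks, 52 to 70 mm wide (the width to be taken: find it by touch). On it, a little narrower: cab x 4 to 42 (top z 82 mm; can be gripped), bonnet x 42 to 78, open bed x -78 to 4 (top z 50 mm). Soft wood: over 20 N marks it.
- caliper: Long-jaw steel dial caliper lying flat, fixed to the bench. Origin: at bench level where the fixed jaw's measuring face meets the beam's edge. x: along the beam, the way the moving jaw opens; jaws point to -y; z up. Beam x -40 to 285, y 0 to 26 mm, top z 18 mm; on a base plate behind y 1 mm; end clamps 26 mm high, out to y -8 mm, at x -47 to -21 and 266 to 292. Between the jaws is bare bench.
- slide (a joint): Opening between the two measuring faces in metres (the caliper's reading): 0 shut, 0.165 at most. It starts open at 0.105 to 0.14; decreasing closes. It slides with about 4 N of friction and stays where it is left, so it also holds a light squeeze when let go; pushing the body along the bench takes another 1 to 3 N.
- thumb_rest (a point): Top centre of the black ribbed thumb rest, a lug on the slide's outer end, over the beam: 12 mm along the beam, 26 mm across it, 24 to 50 mm above the bench. Its outer face lies 6 mm from this point towards the caliper's +x: push it there to close (this point is 68 mm further along x than the moving face, at caliper y = 13 mm). A 42 mm dial, top z 35 mm, lies 9 mm inward of it.
- wheeled_truck: A finished wooden pickup like the bare body but on four dark wheels of 42 mm, 91 mm wide over them, 92 mm high. Leave it. Origin under its centre.
- glue: White glue bottle, 56 mm across, 150 mm high, standing. Leave it. Origin under its centre.
- tin: Open metal tin, 72 mm across, 85 mm high. Leave it. Origin under its centre.
- offcut: Wood offcut 100 x 34 x 26 mm, lying near the robot. Leave it. Origin under its centre.
- wheel_a: Loose wooden toy wheel, 42 mm across, 14 mm high, lying flat near the robot. Leave it. Origin under its centre.
- wheel_b: A second such wheel. Leave it.
- sanding_block: Cork sanding block 110 x 60 x 32 mm beyond the caliper. Leave it. Origin under its centre.
- fixed_face (a point): Middle of the top edge of the fixed jaw's measuring face (caliper_c0); axes as the caliper's. The face runs 55 mm to either side along y (0 to -110 mm from the beam) and is 6 to 18 mm above the bench; the jaw's metal lies on the -x side of it, 30 mm wide at the beam, 11 mm at the tip.
- moving_face (a point): Middle of the top edge of the moving jaw's measuring face (slide_c0), the mirror of the fixed one; axes as the caliper's. The face runs 55 mm to either side along y, 6 to 18 mm above the bench; the jaw's metal lies on the +x side of it, 30 mm wide at the beam, 11 mm at the tip. The slide carries it.
Mind the look-alikes: they are no part of the job. Leave any yellow look-alike of the truck_body alone.

How it is judged:
By the outcome, as a careful person would: the job done as asked, in the order asked, and still so for the second after the job is handed in, with the robot touching nothing.
It also fails if it takes over 54 s, if anything falls off the work surface, if the arm or the gripper's body presses on something with over 40 N, if the wrist force passes 120 N, or if a joint passes its speed limit or range.

## Working session

There is one attempt and no reset: what is moved stays moved. The work goes in short steps, Python scripts to look and compute and a shell command to move; the robot and the scene stay as the last step left them, time stands still between calls to the robot, and variables do not carry over. Pictures are saved under pics/ and viewed, about 8 in all and at most 12, crops included, and the job is handed in when it is done.

```bash
ls; mkdir -p pics
cat > h.py <<'E'
import numpy as np, cv2
from cell import ctrl
def shot(n): return ctrl.get_image(n)
def save(p,name): cv2.imwrite('pics/'+name,cv2.cvtColor(p['color'],cv2.COLOR_RGB2BGR))
def cloud(p):
    d=p['depth'];K=p['camera_matrix'];v,u=np.indices(d.shape)
    c=np.stack([(u-K[0,2])*d/K[0,0],(v-K[1,2])*d/K[1,1],d],-1)
    w=(c-p['t'])@p['R']; w[d==0]=np.nan; return w
def proj(p,X):
    c=np.asarray(X)@p['R'].T+p['t'];q=c@p['camera_matrix'].T;return q[...,:2]/q[...,2:]
E
python3 - <<'E'
from h import *
im=[]
for n in('top','side'):
    p=shot(n);im.append(p['color']);w=cloud(p);np.savez(f'{n}0.npz',**{k:p[k] for k in('color','depth','camera_matrix','R','t')})
    for q in('truck_body','wheeled_truck','caliper','slide','thumb_rest','glue','tin','offcut','sanding_block','fixed_face','moving_face','wheel_a'):
        for r in ctrl.search_frame(q,p)[:3]:
            e=r['extent'];x=w[int(np.clip(e[1],0,383)),int(np.clip(e[0],0,511))]
            print(n,q,round(r['conf'],2),np.round(e),np.round(x))
cv2.imwrite('pics/a.png',cv2.cvtColor(np.vstack(im),cv2.COLOR_RGB2BGR)[:, :])
cv2.imwrite('pics/a1.png',cv2.resize(cv2.cvtColor(im[0],cv2.COLOR_RGB2BGR),(800,600)))
s=ctrl.read_state();print(s)
E
```

```text
pics
top truck_body 0.88 [151. 215.  32.  61.] [440. 359.  25.]
top truck_body 0.84 [167. 298.  53.  59.] [207. 308.  28.]
top wheeled_truck 0.63 [408. 202.  47.  56.] [ 470. -384.   36.]
top caliper 0.56 [284. 162. 111.  49.] [598. -29.  17.]
top slide 0.73 [294. 166.  27.  54.] [590. -61.  -4.]
top thumb_rest 0.73 [296. 166.  25.  47.] [588. -63.   5.]
top glue 0.73 [175. 131.  25.  30.] [659. 282. 115.]
top tin 0.91 [376. 129.  30.  24.] [ 701. -311.   14.]
top tin 0.5 [230. 241.  36.  19.] [361. 131.  29.]
top offcut 0.55 [231. 242.  38.  22.] [358. 131.  26.]
top offcut 0.17 [285. 160. 121.  57.] [601. -29.  17.]
top sanding_block 0.88 [291. 100.  37.  24.] [783. -52.  32.]
top fixed_face 0.69 [286. 160. 115.  54.] [600. -35.  19.]
top moving_face 0.95 [295. 167.  26.  53.] [586. -60.   1.]
top moving_face 0.41 [285. 159. 110.  51.] [604. -32.  15.]
top wheel_a 0.73 [330. 234.  16.  14.] [ 380. -157.   12.]
top wheel_a 0.7 [310. 244.  12.  15.] [ 355. -100.   13.]
side truck_body 0.98 [175. 353.  61.  62.] [532. 509.  59.]
side truck_body 0.89 [351. 316.  71.  73.] [208. 335.  7
[... 782 characters left out ...]
9. 188.  18.  15.] [358. -93.  13.]
{'clock': 1.3, 'qpos': array([ 1.05423848,  0.62839075,  0.03849134,  1.51741948, -0.02699075,
        0.99629481, -0.02002134]), 'qd': array([-0.00068863, -0.00012965, -0.0001446 ,  0.000724  ,  0.00070988,
        0.00068563, -0.00022094]), 'tau': array([-4.62865228e-04, -5.63274693e+01,  1.22564524e+00, -1.93778515e+01,
        1.09632526e-02,  1.75096178e-03,  6.40260154e-06]), 'eef_pos': array([ 283.19967635, -585.06851259,  231.31301733]), 'tool_rot': array([ 3.14158769e+00, -3.38916201e-05,  4.50723085e-01]), 'force': array([-0.62688135,  0.37150578,  0.15983751]), 'torque': array([-0.00969354,  0.03125302, -0.00191369]), 'width': 85.35527064410167}
```

View pics/a1.png

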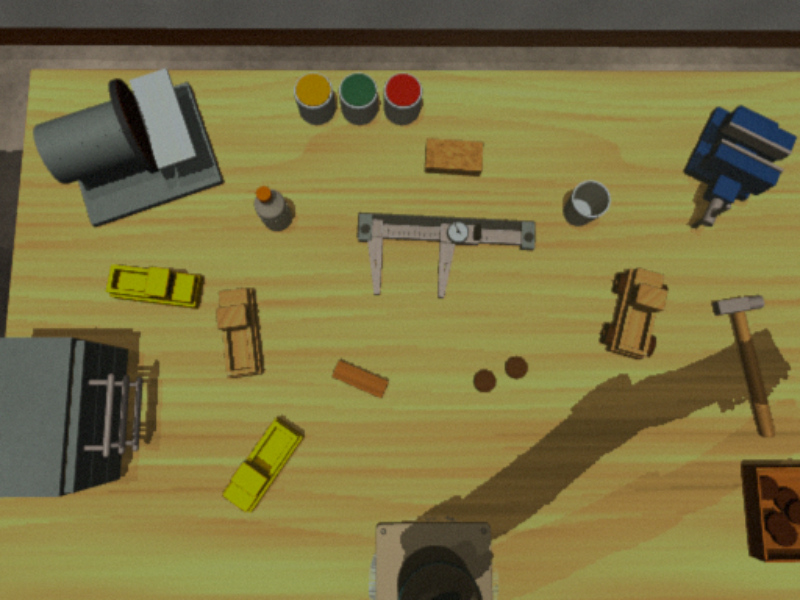

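The candidates in the 800x600 top view are the wooden body at (240,332), yellow look-alikes at (155,285) and (262,465), and the wooden truck on wheels at (635,312). The one at (240,332) fits: it is bare wood and appears to have no wheels. I'll confirm that in a crop and measure.

Run:
```python
from h import *
t=dict(np.load('top0.npz'));s=dict(np.load('side0.npz'))
c1=cv2.resize(t['color'][170:260,110:200],(400,400),interpolation=3)
c2=cv2.resize(s['color'][265:345,200:280],(400,400),interpolation=3)
c3=cv2.resize(t['color'][125:200,220:350],(800,462//1),interpolation=3)[:200*2]
cv2.imwrite('pics/b.png',cv2.cvtColor(np.hstack([c1,c2]),cv2.COLOR_RGB2BGR))
wt,ws=cloud(t),cloud(s)
print('cams',-t['R'].T@t['t'],-s['R'].T@s['t'],t['camera_matrix'][0,0],s['camera_matrix'][0,0])
for nm,w in(('top',wt),('side',ws)):
    P=w.reshape(-1,3);P=P[np.isfinite(P).all(1)]
    B=P[(abs(P[:,0]-440)<130)&(abs(P[:,1]-355)<75)&(P[:,2]>14)&(P[:,2]<95)]
    for lo,hi in((14,95),(18,32),(44,56),(74,90)):
        b=B[(B[:,2]>lo)&(B[:,2]<hi)]
        if len(b)>5:print(nm,lo,hi,len(b),[np.round(x,1) for x in cv2.minAreaRect(b[:,:2].astype(np.float32))],np.round(b.mean(0),1))
    C=P[(P[:,0]>470)&(P[:,0]<660)&(abs(P[:,1]+30)<190)&(P[:,2]>11)&(P[:,2]<60)]
    b=C[(C[:,2]>34)&(C[:,2]<60)];print('hi',len(b),np.round(b[:20]).tolist())
    b=C[(C[:,2]>11)&(C[:,2]<24)]
    J=b[(b[:,0]<585)];print('jaw',len(J))
    for x in range(490,590,10):
        q=J[abs(J[:,0]-x)<5][:,1];print(x,np.round(np.sort(q)).astype(int).tolist())
    D=b[b[:,0]>585];print('beam',cv2.minAreaRect(D[:,:2].astype(np.float32)))
```

```text
cams [ 317.59465031   85.58623538 1183.48974156] [261.05607543 817.56484552 874.47728384] 401.7908677746702 421.365211471782
top 14 95 1292 [array([444.1, 352.7]), array([159.3,  62.3]), np.float64(8.2)] [442.2 348.9  46.8]
top 18 32 452 [array([444.2, 352.7]), array([159. ,  62.2]), np.float64(8.4)] [422.3 343.3  25.6]
top 44 56 435 [array([444.1, 353.4]), array([156.2,  53.2]), np.float64(8.1)] [450.6 353.3  49.4]
top 74 90 261 [array([466.9, 356.3]), array([38.1, 51.2]), np.float64(8.8)] [466.5 355.8  81.3]
hi 119 [[651.0, -46.0, 36.0], [651.0, -58.0, 35.0], [647.0, -46.0, 36.0], [647.0, -51.0, 39.0], [648.0, -55.0, 35.0], [647.0, -57.0, 38.0], [647.0, -61.0, 37.0], [643.0, -85.0, 50.0], [643.0, -88.0, 51.0], [645.0, -92.0, 46.0], [644.0, -95.0, 47.0], [644.0, -40.0, 38.0], [644.0, -43.0, 38.0], [645.0, -64.0, 35.0], [644.0, -69.0, 36.0], [640.0, -85.0, 50.0], [641.0, -88.0, 49.0], [639.0, -90.0, 54.0], [641.0, -95.0, 46.0], [642.0, -37.0, 35.0]]
jaw 266
490 []
500 []
510 [-25, -24, -22, -18, -15]
520 [-28, -28, -27, -25, -25, -24, -24, -22, -22, -22, -22, -19, -19, -18, -16, -16,
[... 3010 characters left out ...]
5, 92, 94, 95, 97, 97, 98, 99, 100, 101, 103, 104, 104, 106, 108, 109, 109, 110, 110, 111, 112]
570 [-41, -38, -35, -35, -33, -32, -29, -28, -27, -26, -25, -22, -20, -20, -19, -18, -18, -17, -17, -16, -16, -15, 92, 95, 95, 95, 97, 98, 98, 99, 102, 102, 103, 105, 105, 105, 106, 106, 106, 107, 110, 111, 111, 112, 112, 112, 112, 113, 113]
580 [-44, -44, -40, -38, -37, -36, -36, -34, -34, -31, -31, -30, -28, -28, -25, -25, -23, -21, -21, -19, -19, -18, -18, -18, -17, 92, 92, 94, 95, 96, 97, 99, 100, 100, 100, 100, 103, 103, 104, 105, 108, 109, 109, 110, 111, 112, 113, 113, 113, 115, 115, 116]
beam ((621.289794921875, -32.17181396484375), (341.6368408203125, 74.44888305664062), 89.63014221191406)
```

View pics/b.png

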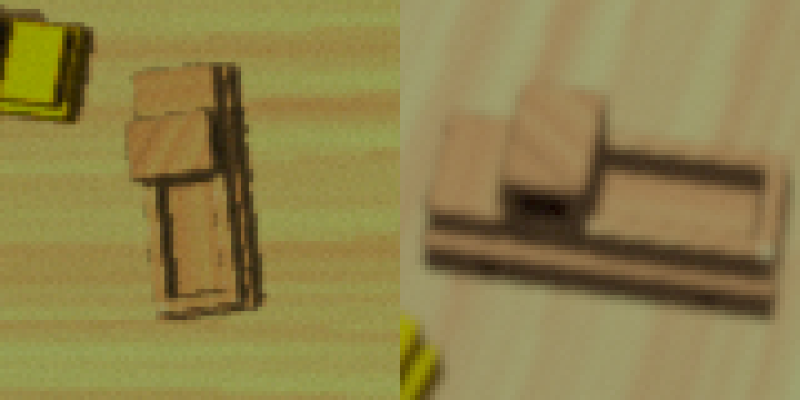

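The crop confirms it: bare wood, no wheels, standing upright, cab near (467,357), yaw about 8°. Next I'll move above the caliper to get a close view of it.

```bash
cat > go.py <<'E'
import sys
from h import *
from scipy.spatial.transform import Rotation as Ro
def to(x,y,z,yaw=None):
    s=ctrl.read_state();R=Ro.from_euler('xyz',s['tool_rot'])
    d=R.inv().apply(np.array([x,y,z])-s['eef_pos'])/30
    out='now %s rot %s F %s w %.1f t %.2f | shift %s'%(np.round(s['eef_pos'],1),np.round(s['tool_rot'],3),np.round(s['force'],1),s['width'],s['clock'],np.round(d,2))
    if yaw is not None:
        T=Ro.from_euler('xyz',[np.pi,0,np.radians(yaw)]);out+=' turn %s'%np.round((R.inv()*T).as_rotvec(degrees=True)/6,2)
    print(out)
if __name__=='__main__': to(*map(float,sys.argv[1:]))
E
python3 -m crank '[[[0,0,-1,0,0,1],[0,0,-1,0,0,1],[0,0,-1,0,0,0.93]]]' -1
python3 -m crank '[[[0.57,-1,0,0,0,0],[0.57,-1,0,0,0,0],[0.57,-1,0,0,0,0],[0.57,-1,0,0,0,0],[0.57,-1,0,0,0,0],[0.57,-1,0,0,0,0],[0.57,-1,0,0,0,0],[0.57,-1,0,0,0,0],[0.57,-1,0,0,0,0],[0.57,-1,0,0,0,0],[0.57,-1,0,0,0,0],[0.57,-1,0,0,0,0]]]'
python3 go.py 500 -40 321 8.2
```

```text
clock: 1.55
eef_pos: [281.0, -580.9, 315.7]
tool_rot: [-3.125, 0.005, 0.133]
force: [-0.8, -0.0, -0.1]
width: 85.4
clock: 2.55
eef_pos: [443.4, -195.8, 324.7]
tool_rot: [3.133, -0.001, 0.11]
force: [0.6, -0.4, -0.1]
width: 85.4
now [ 443.4 -195.8  324.7] rot [ 3.133e+00 -1.000e-03  1.100e-01] F [ 0.6 -0.4 -0.1] w 85.4 t 2.55 | shift [ 2.45 -4.95  0.08] turn [ 0.08 -0.01 -0.31]
```

```bash
python3 -m crank '[[[0.5,-1,0,0,0,0],[0.5,-1,0,0.08,0,-0.3],[0.5,-1,0,0,0,0],[0.5,-1,0,0,0,0],[0.4,-0.6,0,0,0,0],[0,0,0,0,0,0]]]'
python3 - <<'E'
from h import *
p=shot('wrist');save(p,'c.png');np.savez('w1.npz',**{k:p[k] for k in('color','depth','camera_matrix','R','t')})
w=cloud(p);print(-p['R'].T@p['t'],p['camera_matrix'][0,0],np.nanmin(w.reshape(-1,3),0),np.nanmax(w.reshape(-1,3),0))
E
python3 go.py 500 -40 321 8.2
```

```text
clock: 3.05
eef_pos: [501.2, -32.8, 326.0]
tool_rot: [-3.138, -0.007, 0.155]
force: [0.0, 0.7, 0.6]
width: 85.7
[578.93180176 -21.69398195 468.56220389] 289.6463046302704 [ -64.52446104 -613.72289924   -4.54863582] [763.99094995 410.746591   422.69661699]
now [500.3 -34.8 325.9] rot [-3.14  -0.006  0.154] F [-0.2  0.8  0.2] w 85.3 t 3.10 | shift [-0.04  0.17  0.16] turn [-0.02 -0.06  0.1 ]
```

View pics/c.png

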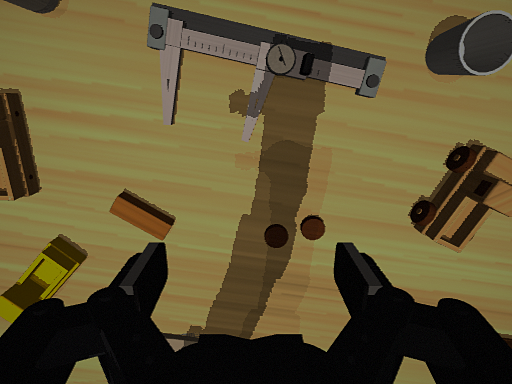

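The view shows the whole caliper: fixed jaw at (168,85), moving jaw at (260,105), dial at (281,57) and thumb rest at (307,64). I'll fit the geometry from the depth.

Run:
```python
from h import *
p=dict(np.load('w1.npz'));w=cloud(p)
P=w.reshape(-1,3);P=P[np.isfinite(P).all(1)]
C=P[(P[:,0]>480)&(P[:,0]<680)&(abs(P[:,1]+30)<200)]
b=C[(C[:,2]>11)&(C[:,2]<24)]
# jaws: edges per x
def fit(a,h):
    a,h=np.array(a),np.array(h);k=np.polyfit(a,h,1);r=h-np.polyval(k,a);m=abs(r)<2;k=np.polyfit(a[m],h[m],1);return np.round(k,4),round(r[m].std(),2)
L=[];M=[]
for x in range(520,588,4):
    q=np.sort(b[abs(b[:,0]-x)<2.5][:,1]);f=q[q>40];m=q[q<40]
    if len(f)>3:L.append((x,f[0]))
    if len(m)>3:M.append((x,m[-1]))
print('fixed',fit(*zip(*L)),L[::4]);print('moving',fit(*zip(*M)),M[::4])
for lo,hi in((-175,-140),(-140,-105),(0,85),(10,40),(40,85)):pass
E1=[]
for y in list(range(5,80,4))+list(range(-150,-110,4)):
    q=np.sort(b[(abs(b[:,1]-y)<2.5)][:,0])
    if len(q)>3:E1.append((y,q[0],q[-1]))
E1=np.array(E1);print(np.round(E1,0).tolist());print('beamedge',fit(E1[:,0],E1[:,1]))
for lo,hi in((42,58),(30,41),(23,30)):
    h=C[(C[:,2]>lo)&(C[:,2]<hi)];
    if len(h)>4:print(lo,len(h),cv2.minAreaRect(h[:,:2].astype(np.float32)),h.min(0),h.max(0))
h=C[(C[:,2]>42)&(C[:,2]<58)];print(np.round(h).tolist()[:60])
tip=b[(b[:,0]<530)];print('tips',np.round(np.min(b[b[:,1]>40],0)),np.round(np.min(b[(b[:,1]<40)&(b[:,1]>-80)],0)))
```

```text
fixed (array([-5.410000e-02,  1.219618e+02]), np.float64(0.2)) [(520, np.float64(94.21902166788608)), (536, np.float64(92.9698726890738)), (552, np.float64(91.92437603356575)), (568, np.float64(91.25677234137883)), (584, np.float64(90.2674765775036))]
moving (array([-0.0525, 10.8449]), np.float64(0.27)) [(520, np.float64(-16.409316068683857)), (536, np.float64(-17.21124789911328)), (552, np.float64(-18.02373440622813)), (568, np.float64(-18.795466304416145)), (584, np.float64(-19.565675923311794))]
[[5.0, 625.0, 652.0], [9.0, 626.0, 652.0], [13.0, 626.0, 652.0], [17.0, 626.0, 652.0], [21.0, 627.0, 653.0], [25.0, 627.0, 653.0], [29.0, 627.0, 653.0], [33.0, 627.0, 652.0], [37.0, 627.0, 653.0], [41.0, 627.0, 653.0], [45.0, 628.0, 654.0], [49.0, 628.0, 654.0], [53.0, 628.0, 654.0], [57.0, 628.0, 654.0], [61.0, 629.0, 654.0], [65.0, 629.0, 655.0], [69.0, 629.0, 655.0], [73.0, 629.0, 655.0], [77.0, 629.0, 655.0], [-150.0, 618.0, 643.0], [-146.0, 618.0, 643.0], [-142.0, 618.0, 644.0], [-138.0, 618.0, 643.0], [-134.0, 618.0, 644.0], [-130.0, 619.0, 644.0], [-126.0, 619.0, 644.0], [-122.0, 61
[... 1363 characters left out ...]
, [643.0, -93.0, 49.0], [643.0, -95.0, 49.0], [643.0, -96.0, 48.0], [641.0, -85.0, 48.0], [640.0, -86.0, 50.0], [641.0, -87.0, 48.0], [641.0, -88.0, 51.0], [641.0, -90.0, 48.0], [641.0, -91.0, 49.0], [642.0, -92.0, 49.0], [642.0, -94.0, 49.0], [642.0, -95.0, 48.0], [642.0, -96.0, 48.0], [639.0, -85.0, 48.0], [639.0, -86.0, 50.0], [639.0, -87.0, 51.0], [640.0, -89.0, 49.0], [640.0, -90.0, 49.0], [640.0, -91.0, 49.0], [640.0, -93.0, 49.0], [640.0, -94.0, 50.0], [641.0, -95.0, 50.0], [642.0, -98.0, 43.0], [638.0, -84.0, 45.0], [638.0, -85.0, 49.0], [638.0, -86.0, 50.0], [638.0, -87.0, 51.0], [639.0, -89.0, 48.0], [639.0, -90.0, 50.0], [639.0, -92.0, 50.0]]
tips [520.  40.  11.] [513. -80.  12.]
```

```bash
python3 go.py 467 357 200 8.3
python3 -m crank '[[[0.14,-1,0.15,0,-0.05,0.1],[0.14,-1,0.3,0,0,0],[0.14,-1,0.3,0,0,0],[0.14,-1,0.3,0,0,0],[0.14,-1,0.3,0,0,0],[0.14,-1,0.3,0,0,0],[0.14,-1,0.3,0,0,0],[0.14,-1,0.3,0,0,0],[0.14,-1,0.3,0,0,0],[0.14,-1,0.3,0,0,0],[0.14,-1,0.3,0,0,0]]]'
python3 go.py 467 357 120 8.3
```

```text
now [500.3 -34.8 325.9] rot [-3.14  -0.006  0.154] F [-0.2  0.8  0.2] w 85.3 t 3.10 | shift [  0.88 -13.07   4.23] turn [-0.02 -0.06  0.09]
clock: 4.02
eef_pos: [510.3, 281.9, 228.5]
tool_rot: [3.125, -0.008, 0.103]
force: [0.9, -0.1, -0.3]
width: 85.2
now [510.3 281.9 228.5] rot [ 3.125 -0.008  0.103] F [ 0.9 -0.1 -0.3] w 85.2 t 4.02 | shift [-1.21 -2.7   3.57] turn [ 0.16 -0.07 -0.4 ]
```

```bash
python3 -m crank '[[[-0.6,-1,0.3,0.16,-0.07,-0.4],[-0.6,-1,0.5,0,0,0],[-0.1,-0.7,0.5,0,0,0],[0,0,0.5,0,0,0],[0,0,0,0,0,0]]]'
python3 go.py 467 357 120 8.3
python3 - <<'E'
from h import *
p=shot('wrist');save(p,'d.png');w=cloud(p).reshape(-1,3);w=w[np.isfinite(w).all(1)]
B=w[(abs(w[:,0]-455)<110)&(abs(w[:,1]-355)<60)]
for lo,hi in((44,56),(74,90),(20,90)):
    b=B[(B[:,2]>lo)&(B[:,2]<hi)]
    if len(b)>9: print(lo,len(b),cv2.minAreaRect(b[:,:2].astype(np.float32)))
E
```

```text
clock: 4.43
eef_pos: [462.2, 360.5, 170.0]
tool_rot: [-3.141, -0.002, 0.145]
force: [-0.3, -2.1, -0.6]
width: 85.2
now [462.2 360.5 170. ] rot [-3.141e+00 -2.000e-03  1.450e-01] F [-0.3 -2.1 -0.6] w 85.2 t 4.43 | shift [0.14 0.14 1.67] turn [-0.   -0.01  0.01]
44 3695 ((446.8532409667969, 353.18170166015625), (156.35780334472656, 52.037418365478516), 8.001724243164062)
74 2712 ((469.67425537109375, 356.4790954589844), (37.88570785522461, 52.02518844604492), 8.183514595031738)
20 9267 ((447.12286376953125, 353.19775390625), (158.5924530029297, 62.01234817504883), 8.074548721313477)
```

View pics/d.png

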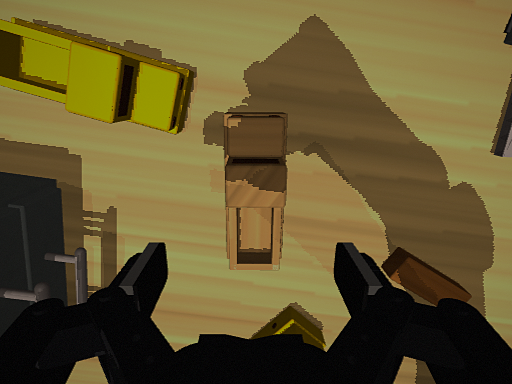

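The body sits centred between the fingers at column 256, with its cab at (256,183). I'll descend and grip.

```bash
python3 -m crank '[[[0.18,0.14,0.4,0,0,0],[0,0,0.8,0,0,0],[0,0,0.8,0,0,0],[0,0,0.8,0,0,0],[0,0,0.4,0,0,0],[0,0,0,0,0,0]]]'
python3 go.py 468.5 356.5 48 8.1
```

```text
clock: 4.98
eef_pos: [483.8, 348.5, 76.4]
tool_rot: [-3.141, -0.019, 0.13]
force: [0.1, -0.1, 0.5]
width: 85.4
now [483.8 348.5  76.4] rot [-3.141 -0.019  0.13 ] F [ 0.1 -0.1  0.5] w 85.4 t 4.98 | shift [-0.49 -0.33  0.94] turn [-0.01 -0.18 -0.11]
```

```bash
python3 -m crank '[[[-0.5,-0.33,0,0,-0.18,-0.11],[0,0,0,0,0,0]]]'
python3 go.py 468.5 356.5 48 8.1
```

```text
clock: 5.15
eef_pos: [469.2, 353.8, 76.5]
tool_rot: [3.141, 0.001, 0.136]
force: [0.1, 0.6, 1.0]
width: 85.2
now [469.2 353.8  76.5] rot [3.141e+00 1.000e-03 1.360e-01] F [0.1 0.6 1. ] w 85.2 t 5.15 | shift [-0.01 -0.09  0.95] turn [ 0.01  0.01 -0.05]
```

```bash
python3 -m crank '[[[0,-0.1,0.45,0,0,-0.06],[0,0,0.45,0,0,0],[0,0,0,0,0,0]]]'
python3 go.py 468.5 356.5 48 8.1
python3 -m crank '[[[0,0,0,0,0,0],[0,0,0,0,0,0],[0,0,0,0,0,0],[0,0,0,0,0,0],[0,0,0,0,0,0],[0,0,0,0,0,0],[0,0,0,0,0,0],[0,0,0,0,0,0],[0,0,0,0,0,0],[0,0,0,0,0,0]]]' 1
python3 go.py 468.5 356.5 90 8.1
```

```text
clock: 5.4
eef_pos: [471.3, 358.5, 51.5]
tool_rot: [-3.138, -0.006, 0.143]
force: [0.2, -0.5, -0.7]
width: 85.3
now [471.3 358.5  51.5] rot [-3.138 -0.006  0.143] F [ 0.2 -0.5 -0.7] w 85.3 t 5.40 | shift [-0.1   0.05  0.12] turn [-0.03 -0.06  0.02]
clock: 6.23
eef_pos: [471.7, 359.1, 52.8]
tool_rot: [-3.138, -0.008, 0.145]
force: [0.2, 0.6, -3.6]
width: 51.2
now [471.7 359.1  52.8] rot [-3.138 -0.008  0.145] F [ 0.2  0.6 -3.6] w 51.2 t 6.23 | shift [-0.11  0.07 -1.24] turn [-0.04 -0.07  0.03]
```

```bash
python3 -m crank '[[[0,0,-0.4,0,0,0],[0,0,-0.8,0,0,0],[0,0,-0.8,0,0,0],[0,0,-0.6,0,0,0]]]'
python3 go.py 567 51.3 130 -3.05
```

```text
clock: 6.57
eef_pos: [467.5, 355.9, 130.0]
tool_rot: [3.139, 0.003, 0.145]
force: [0.1, -0.6, -3.9]
width: 51.0
now [467.5 355.9 130. ] rot [3.139e+00 3.000e-03 1.450e-01] F [ 0.1 -0.6 -3.9] w 51.0 t 6.57 | shift [ 1.81 10.53  0.02] turn [0.03 0.03 1.89]
```

```bash
python3 -m crank '[[[0.1,0.4,0,0,0,0.5],[0.2,0.8,0,0,0,0.5],[0.3,0.9,0,0,0,0.5],[0.35,0.9,0,0,0,0.4],[0.4,0.9,0,0,0,0],[0.4,0.9,0,0,0,0],[0.4,0.9,0,0,0,0],[0.3,0.8,0,0,0,0],[0.2,0.4,0,0,0,0],[0,0,0,0,0,0]]]'
python3 go.py 567 51.3 130 -3.05
```

```text
clock: 7.4
eef_pos: [545.9, 131.0, 131.8]
tool_rot: [3.141, -0.002, -0.087]
force: [0.3, 0.4, -4.8]
width: 50.9
now [545.9 131.  131.8] rot [ 3.141e+00 -2.000e-03 -8.700e-02] F [ 0.3  0.4 -4.8] w 50.9 t 7.40 | shift [0.93 2.59 0.06] turn [ 0.01 -0.02 -0.32]
```

```bash
python3 -m crank '[[[0.3,0.8,0,0,0,-0.2],[0.35,0.9,0,0,0,-0.1],[0.25,0.6,0,0,0,0],[0,0,0,0,0,0]]]'
python3 go.py 567 51.3 130 -3.05
```

```text
clock: 7.73
eef_pos: [566.0, 56.5, 129.7]
tool_rot: [3.14, 0.002, -0.061]
force: [0.5, -0.1, -3.7]
width: 51.2
now [566.   56.5 129.7] rot [ 3.14e+00  2.00e-03 -6.10e-02] F [ 0.5 -0.1 -3.7] w 51.2 t 7.73 | shift [ 0.04  0.17 -0.01] turn [ 0.02  0.02 -0.07]
```

```bash
python3 -m crank '[[[0.04,0.17,0,0,0,-0.07],[0,0,0,0,0,0]]]'
python3 go.py 567 51.3 130 -3.05
python3 - <<'E'
from h import *
p=shot('wrist');save(p,'e.png');W=cloud(p)
s=ctrl.read_state();e=s['eef_pos'];a=s['tool_rot'][2];print(e)
for n in('wrist','top'):
    if n=='top':p=shot('top');W=cloud(p)
    w=W.reshape(-1,3);w=w[np.isfinite(w).all(1)]
    d=w[:,:2]-e[:2];r=np.c_[d[:,0]*np.cos(a)+d[:,1]*np.sin(a),-d[:,0]*np.sin(a)+d[:,1]*np.cos(a),w[:,2]]
    for lo,hi in((117,140),(95,110)):
        m=(r[:,2]>lo)&(r[:,2]<hi)&(r[:,0]>-115)&(r[:,0]<70)&(abs(r[:,1])<40)
        if n=='top': m&=(r[:,0]<-35)
        b=r[m];print(n,lo,m.sum(),b[:,:2].min(0) if len(b) else'',b[:,:2].max(0) if len(b) else'',b[:,2].mean())
        if len(b)>5: print(cv2.minAreaRect(b[:,:2].astype(np.float32)))
E
```

```text
clock: 7.9
eef_pos: [565.9, 49.9, 128.9]
tool_rot: [3.14, 0.004, -0.057]
force: [0.3, -0.6, -3.1]
width: 50.9
now [565.9  49.9 128.9] rot [ 3.14   0.004 -0.057] F [ 0.3 -0.6 -3.1] w 50.9 t 7.90 | shift [ 0.03 -0.05 -0.04] turn [ 0.02  0.04 -0.04]
[565.57243863  51.48665632 128.88005479]
wrist 117 8305 [-70.27328977 -39.89903917] [53.53591656 35.64334096] 126.04558020114857
((-6.308605194091797, -3.5757522583007812), (123.42806243896484, 75.07965850830078), 5.776699066162109)
wrist 95 2190 [-91.24277432 -33.53125317] [54.29992088 28.76039932] 101.69553726752193
((-18.450965881347656, -2.4480419158935547), (145.57510375976562, 62.07282257080078), 0.1523957997560501)
top 117 139 [-106.14597439  -24.65335134] [-36.79095044  25.41078226] 126.30798348593757
((-71.36964416503906, 0.32126426696777344), (69.35317993164062, 49.846458435058594), 0.3254110813140869)
top 95 341 [-108.5273206   -31.12910601] [-35.01782706  30.27296419] 102.19366527429732
((-71.7213134765625, -0.45108985900878906), (73.56056213378906, 61.32944107055664), 0.16879865527153015)
```

View pics/e.png

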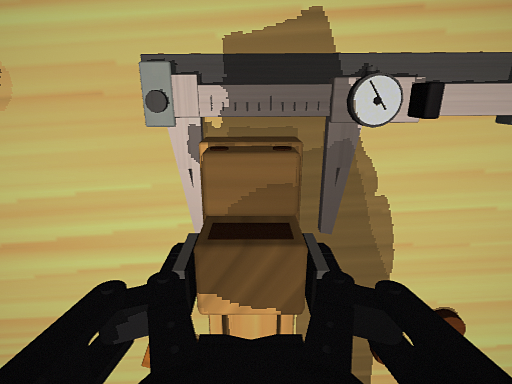

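The held body hangs square between the jaws: bonnet at (250,180), fixed jaw at (188,165), moving jaw at (340,170). I'll lower it in short steps.

```bash
python3 -m crank '[[[0.03,0,0.3,0,0.02,-0.04],[-0.05,0,0.4,0,0,0],[-0.05,0,0.4,0,0,0],[0,0,0.2,0,0,0],[0,0,0,0,0,0]]]'
python3 go.py 567 51.3 52.8 -3.05
```

```text
clock: 8.42
eef_pos: [562.9, 59.8, 87.4]
tool_rot: [-3.137, 0.001, -0.042]
force: [0.3, -0.1, -5.0]
width: 51.0
now [562.9  59.8  87.4] rot [-3.137e+00  1.000e-03 -4.200e-02] F [ 0.3 -0.1 -5. ] w 51.0 t 8.42 | shift [0.15 0.28 1.15] turn [-0.04  0.01  0.11]
```

```bash
python3 -m crank '[[[0.15,0.28,0,-0.04,0,0.11],[0,0,0,0,0,0]]]'
python3 -m crank '[[[0.03,0.05,0.2,0,0,0],[0.02,0.05,0.2,0,0,0],[0,0,0,0,0,0]]]'
python3 go.py 567 51.3 52.8 -3.05
```

```text
clock: 8.58
eef_pos: [566.9, 52.2, 86.9]
tool_rot: [3.141, 0.002, -0.052]
force: [1.2, -1.1, -3.3]
width: 51.1
clock: 8.83
eef_pos: [570.1, 48.7, 75.1]
tool_rot: [-3.141, -0.001, -0.053]
force: [-0.9, 0.2, -4.4]
width: 51.0
now [570.1  48.7  75.1] rot [-3.141e+00 -1.000e-03 -5.300e-02] F [-0.9  0.2 -4.4] w 51.0 t 8.83 | shift [-0.11 -0.08  0.74] turn [-0.   -0.01  0.01]
```

```bash
python3 -m crank '[[[-0.12,-0.08,0.2,0,0,0],[0,0,0.2,0,0,0],[0,0,0,0,0,0]]]'
python3 go.py 567 51.3 52.8 -3.05
```

```text
clock: 9.08
eef_pos: [566.7, 51.1, 62.2]
tool_rot: [-3.141, -0.002, -0.054]
force: [0.4, -0.6, -4.5]
width: 50.9
now [566.7  51.1  62.2] rot [-3.141e+00 -2.000e-03 -5.400e-02] F [ 0.4 -0.6 -4.5] w 50.9 t 9.08 | shift [ 0.01 -0.01  0.31] turn [-0.01 -0.02 -0.  ]
```

```bash
python3 -m crank '[[[0,0,0.15,0,0,0],[0,0,0.12,0,0,0],[0,0,0,0,0,0]]]'
python3 go.py 567 51.3 52.8 -3.05
```

```text
clock: 9.33
eef_pos: [566.6, 51.5, 53.0]
tool_rot: [-3.141, -0.002, -0.053]
force: [0.1, 0.2, -3.7]
width: 51.0
now [566.6  51.5  53. ] rot [-3.141e+00 -2.000e-03 -5.300e-02] F [ 0.1  0.2 -3.7] w 51.0 t 9.33 | shift [0.01 0.01 0.01] turn [-0.01 -0.02  0.  ]
```

```bash
python3 -m crank '[[[0,0,0.05,0,0,0],[0,0,0,0,0,0]]]'
python3 -m crank '[[[0,0,0.04,0,0,0],[0,0,0,0,0,0]]]'
```

```text
clock: 9.5
eef_pos: [566.8, 51.6, 53.5]
tool_rot: [-3.141, -0.003, -0.053]
force: [0.5, 0.8, -4.0]
width: 51.0
clock: 9.67
eef_pos: [567.4, 51.7, 53.0]
tool_rot: [-3.141, -0.004, -0.053]
force: [-0.2, 0.1, -4.0]
width: 50.7
```

```bash
python3 -m crank '[[[0,0,0.08,0,0,0],[0,0,0,0,0,0]]]'
python3 -m crank '[[[0,0,0.08,0,0,0],[0,0,0.08,0,0,0],[0,0,0,0,0,0]]]'
```

```text
clock: 9.83
eef_pos: [567.7, 51.8, 53.5]
tool_rot: [-3.141, -0.005, -0.053]
force: [0.7, 0.2, -4.3]
width: 51.1
clock: 10.08
eef_pos: [568.5, 51.8, 53.5]
tool_rot: [-3.141, -0.008, -0.053]
force: [-0.4, -0.3, -4.3]
width: 51.1
```

Run:
```python
from h import *
s=ctrl.read_state();print({k:np.round(v,3) for k,v in s.items()})
p=shot('side');W=cloud(p);u=proj(p,[560,52,30]).astype(int);print(u)
c=p['color'][u[1]-45:u[1]+45,u[0]-60:u[0]+60];cv2.imwrite('pics/f.png',cv2.cvtColor(cv2.resize(c,(800,600),interpolation=3),cv2.COLOR_RGB2BGR))
w=W.reshape(-1,3);w=w[np.isfinite(w).all(1)]
m=(w[:,0]>470)&(w[:,0]<525)&(w[:,1]>30)&(w[:,1]<90)&(w[:,2]<80)
b=w[m];h,e=np.histogram(b[:,2],np.arange(-6,60,2));print(list(zip(e[:-1].astype(int),h)))
```

```text
{'clock': np.float64(10.083), 'qpos': array([-0.094,  0.764, -0.073,  1.884,  0.109,  0.49 , -1.866]), 'qd': array([ 0.001, -0.022, -0.001, -0.004, -0.001,  0.023,  0.001]), 'tau': array([ 8.6000e-02, -5.7682e+01, -2.7000e-01, -1.1721e+01, -1.2000e-02,
        2.1000e-01,  9.0000e-03]), 'eef_pos': array([568.494,  51.837,  53.522]), 'tool_rot': array([-3.141, -0.008, -0.053]), 'force': array([-0.423, -0.347, -4.268]), 'torque': array([ 0.027, -0.114,  0.011]), 'width': np.float64(51.102)}
[236 203]
[(np.int64(-6), np.int64(1)), (np.int64(-4), np.int64(8)), (np.int64(-2), np.int64(19)), (np.int64(0), np.int64(5)), (np.int64(2), np.int64(10)), (np.int64(4), np.int64(9)), (np.int64(6), np.int64(11)), (np.int64(8), np.int64(12)), (np.int64(10), np.int64(4)), (np.int64(12), np.int64(12)), (np.int64(14), np.int64(7)), (np.int64(16), np.int64(9)), (np.int64(18), np.int64(9)), (np.int64(20), np.int64(10)), (np.int64(22), np.int64(31)), (np.int64(24), np.int64(55)), (np.int64(26), np.int64(43)), (np.int64(28), np.int64(19)), (np.int64(30), np.int64(20)), (np.int64(32), np.int64(18)), (np.int64(34), np.int64(19)), (np.int64(36), np.int64(22)), (np.int64(38), np.int64(13)), (np.int64(40), np.int64(20)), (np.int64(42), np.int64(17)), (np.int64(44), np.int64(22)), (np.int64(46), np.int64(35)), (np.int64(48), np.int64(38)), (np.int64(50), np.int64(31)), (np.int64(52), np.int64(6)), (np.int64(54), np.int64(0)), (np.int64(56), np.int64(0))]
```

View pics/f.png

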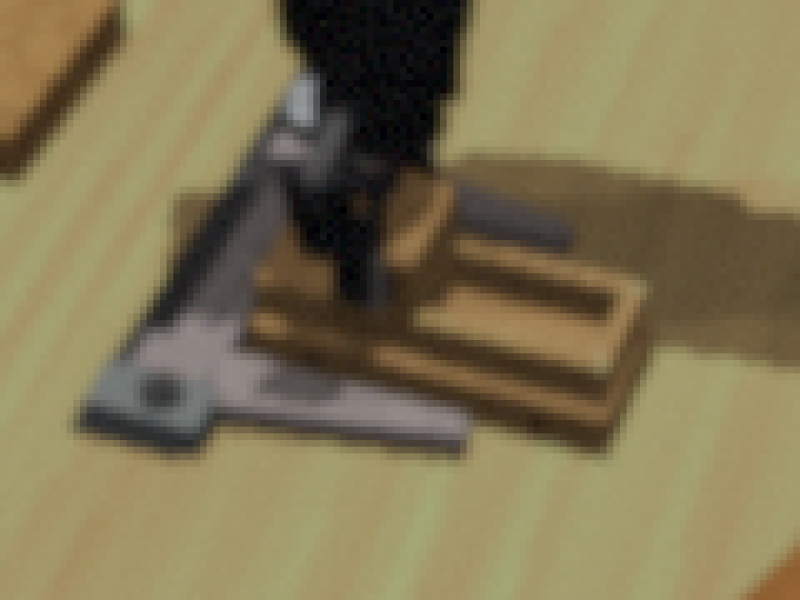

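The rear chassis top reads about 25 mm, so the body is at bench level, standing between the jaws with its bonnet end by the beam. It's safe to release.

```bash
python3 -m crank '[[[0,0,0,0,0,0],[0,0,0,0,0,0],[0,0,0,0,0,0],[0,0,0,0,0,0],[0,0,0,0,0,0],[0,0,0,0,0,0],[0,0,0,0,0,0]]]' -1
python3 go.py 568 52 200 -3.05
```

```text
clock: 10.72
eef_pos: [569.7, 51.8, 51.8]
tool_rot: [-3.14, -0.009, -0.054]
force: [0.5, 1.6, 0.6]
width: 85.6
now [569.7  51.8  51.8] rot [-3.14  -0.009 -0.054] F [0.5 1.6 0.6] w 85.6 t 10.72 | shift [-0.01 -0.01 -4.94] turn [-0.01 -0.09 -0.  ]
```

```bash
python3 -m crank '[[[0,0,-0.4,0,-0.09,0],[0,0,-0.4,0,0,0],[0,0,-0.5,0,0,0],[0,0,-0.8,0,0,0],[0,0,-0.6,0,0,0],[0,0,0,0,0,0]]]'
python3 go.py 631.7 -128 130 -3.05
```

```text
clock: 11.22
eef_pos: [568.5, 51.7, 135.9]
tool_rot: [-3.141, 0.004, -0.053]
force: [0.2, 0.6, -0.0]
width: 85.5
now [568.5  51.7 135.9] rot [-3.141  0.004 -0.053] F [ 0.2  0.6 -0. ] w 85.5 t 11.22 | shift [2.42 5.87 0.18] turn [-0.01  0.04 -0.  ]
```

```bash
python3 -m crank '[[[0.3,0.7,0,0,0,0],[0.4,0.9,0,0,0,0],[0.4,0.9,0,0,0,0],[0.4,0.9,0,0,0,0],[0.4,0.9,0,0,0,0],[0.3,0.8,0,0,0,0],[0.2,0.6,0,0,0,0],[0,0.1,0,0,0,0],[0,0,0,0,0,0]]]' 1
python3 go.py 631.7 -128 130 -3.05
python3 - <<'E'
from h import *
p=shot('wrist');save(p,'g.png')
w=cloud(p).reshape(-1,3);w=w[np.isfinite(w).all(1)]
C=w[(w[:,0]>600)&(w[:,0]<665)&(w[:,1]<-60)&(w[:,1]>-110)]
h=C[(C[:,2]>42)&(C[:,2]<56)];print(len(h),cv2.minAreaRect(h[:,:2].astype(np.float32)) if len(h)>4 else '')
p=shot('top');w=cloud(p).reshape(-1,3);w=w[np.isfinite(w).all(1)]
B=w[(w[:,0]>440)&(w[:,0]<625)&(w[:,1]>5)&(w[:,1]<110)]
for lo,hi in((44,56),(76,90),(23,90)):
    b=B[(B[:,2]>lo)&(B[:,2]<hi)];print(lo,len(b),cv2.minAreaRect(b[:,:2].astype(np.float32)))
E
```

```text
clock: 11.97
eef_pos: [633.6, -130.3, 135.6]
tool_rot: [-3.139, 0.0, -0.047]
force: [-0.6, 1.6, -0.5]
width: -0.1
now [ 633.6 -130.3  135.6] rot [-3.139  0.    -0.047] F [-0.6  1.6 -0.5] w -0.1 t 11.97 | shift [-0.07 -0.07  0.19] turn [-0.02  0.    0.06]
481 ((634.2808837890625, -90.59165954589844), (13.244586944580078, 25.296266555786133), 86.43106842041016)
44 380 ((540.3653564453125, 52.78521728515625), (51.90558624267578, 155.75009155273438), 87.07589721679688)
76 242 ((563.7190551757812, 50.87543487548828), (50.8411979675293, 37.948646545410156), 88.8022232055664)
23 1085 ((539.9729614257812, 60.42887878417969), (76.9874038696289, 158.279296875), 86.95870971679688)
```

View pics/g.png

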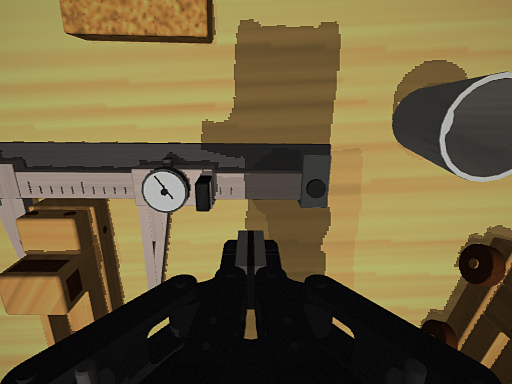

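The thumb rest stands at (203,193), with the closed fingers to its outer side at (250,245). The body is square between the jaws. I'll descend beside the lug.

```bash
python3 -m crank '[[[-0.04,0,0.5,0,0,0.06],[-0.05,0,0.8,0,0,0],[-0.05,0,0.7,0,0,0],[0,0,0.4,0,0,0],[0,0,0,0,0,0]]]'
python3 go.py 633 -126 31 -3.05
```

```text
clock: 12.48
eef_pos: [630.1, -116.0, 63.6]
tool_rot: [-3.133, -0.003, -0.039]
force: [-0.5, -0.3, -0.3]
width: -0.2
now [ 630.1 -116.    63.6] rot [-3.133e+00 -3.000e-03 -3.900e-02] F [-0.5 -0.3 -0.3] w -0.2 t 12.48 | shift [0.11 0.34 1.08] turn [-0.09 -0.02  0.13]
```

```bash
python3 -m crank '[[[0.11,0.36,0,-0.09,0,0.13],[0,0,0,0,0,0]]]'
python3 -m crank '[[[0,0.05,0.3,0,0,0],[0,0.05,0.3,0,0,0],[0,0.05,0.3,0,0,0],[0,0,0.1,0,0,0],[0,0,0,0,0,0]]]'
python3 go.py 633 -126 31 -3.05
```

```text
clock: 12.65
eef_pos: [633.1, -124.7, 63.8]
tool_rot: [-3.141, -0.002, -0.05]
force: [0.1, -1.3, 0.6]
width: -0.1
clock: 13.07
eef_pos: [636.0, -130.2, 34.3]
tool_rot: [3.141, -0.008, -0.051]
force: [-0.6, -0.6, -0.2]
width: 0.1
now [ 636.  -130.2   34.3] rot [ 3.141 -0.008 -0.051] F [-0.6 -0.6 -0.2] w 0.1 t 13.07 | shift [-0.11 -0.14  0.11] turn [ 0.01 -0.08  0.02]
```

```bash
python3 -m crank '[[[-0.1,-0.2,0.1,0,-0.08,0],[0,-0.2,0,0,0,0],[0,-0.15,0,0,0,0],[0,-0.15,0,0,0,0],[0,-0.15,0,0,0,0],[0,-0.15,0,0,0,0]]]'
python3 go.py 631 -70 31 -3.05
python3 -m crank '[[[0,-0.15,0,0,0,0],[0,-0.15,0,0,0,0],[0,-0.15,0,0,0,0],[0,-0.15,0,0,0,0]]]'
python3 go.py 631 -70 31 -3.05
```

```text
clock: 13.57
eef_pos: [633.8, -101.3, 30.7]
tool_rot: [3.137, 0.002, -0.053]
force: [-0.2, -4.2, -2.3]
width: -0.0
now [ 633.8 -101.3   30.7] rot [ 3.137e+00  2.000e-03 -5.300e-02] F [-0.2 -4.2 -2.3] w -0.0 t 13.57 | shift [-0.15 -1.04 -0.02] turn [ 0.05  0.02 -0.  ]
clock: 13.9
eef_pos: [634.6, -85.7, 30.7]
tool_rot: [3.132, 0.001, -0.056]
force: [0.6, -4.5, -1.4]
width: -0.2
now [634.6 -85.7  30.7] rot [ 3.132e+00  1.000e-03 -5.600e-02] F [ 0.6 -4.5 -1.4] w -0.2 t 13.90 | shift [-0.15 -0.52 -0.01] turn [ 0.09  0.01 -0.03]
```

```bash
python3 -m crank '[[[-0.08,-0.12,0,0.09,0,0],[-0.04,-0.12,0,0,0,0],[0,-0.12,0,0,0,0]]]'
python3 -m crank '[[[0,-0.1,0,0,0,0],[0,-0.1,0,0,0,0]]]'
python3 -m crank '[[[0,-0.1,0,0,0,0],[0,-0.1,0,0,0,0]]]'
```

```text
clock: 14.15
eef_pos: [633.5, -73.9, 31.3]
tool_rot: [-3.141, -0.003, -0.056]
force: [0.0, -4.2, -2.7]
width: -0.1
clock: 14.32
eef_pos: [633.8, -68.5, 31.3]
tool_rot: [3.141, -0.003, -0.057]
force: [0.8, -6.6, -1.7]
width: -0.1
clock: 14.48
eef_pos: [634.0, -64.8, 31.3]
tool_rot: [3.138, -0.004, -0.058]
force: [0.5, -6.7, -1.3]
width: 0.1
```

```bash
for i in 1 2 3; do python3 -m crank '[[[0,-0.08,0,0,0,0]]]' | grep -E 'eef|force'; done
```

```text
eef_pos: [634.1, -63.6, 31.3]
force: [1.0, -5.9, -1.6]
eef_pos: [634.1, -62.6, 31.4]
force: [1.3, -5.9, -1.8]
eef_pos: [634.1, -61.5, 31.4]
force: [0.8, -6.7, -2.2]
```

```bash
for i in 1 2 3 4 ; do python3 -m crank '[[[0,-0.08,0,0,0,0]]]' | grep -E 'eef|force'; done
```

```text
eef_pos: [634.2, -60.8, 31.4]
force: [0.4, -9.5, -2.3]
eef_pos: [634.1, -60.9, 31.4]
force: [0.7, -9.9, -1.5]
eef_pos: [634.1, -61.0, 31.5]
force: [1.2, -8.1, -1.3]
eef_pos: [634.1, -61.0, 31.5]
force: [1.2, -7.9, -1.4]
```

Motion stopped at y = -61 and the force rose from 6.7 to about 9.5 N, so both jaws bear. A slightly firmer nudge will square it up.

```bash
for i in 1 2; do python3 -m crank '[[[0,-0.13,0,0,0,0]]]' | grep -E 'eef|force'; done
python3 -m crank '[[[0,-0.16,0,0,0,0]]]' | grep -E 'eef|force'
```

```text
eef_pos: [634.0, -61.0, 31.6]
force: [0.3, -12.6, -2.1]
eef_pos: [634.0, -61.1, 31.6]
force: [-0.3, -11.1, -1.3]
eef_pos: [633.9, -61.1, 31.7]
force: [0.0, -13.2, -0.9]
```

Firm at about 13 N on the lug, which leaves roughly 9 N on the wood after slide friction. I'll back off and check.

```bash
python3 -m crank '[[[0,0.2,0,0,0,0],[0,0.4,0,0,0,0],[0,0.4,0,0,0,0],[0,0.3,-0.2,0,0,0],[0,0.2,-0.5,0,0,0],[0,0,-0.8,0,0,0],[0,0,-0.8,0,0,0],[0,0,-0.8,0,0,0],[0,0,-0.5,0,0,0],[0,0,0,0,0,0]]]'
python3 - <<'E'
from h import *
t0=dict(np.load('top0.npz'));p=shot('top');q=shot('wrist');v=shot('side')
u=proj(v,[570,20,20]).astype(int);print(u)
c=cv2.resize(v['color'][u[1]-50:u[1]+50,u[0]-55:u[0]+55],(440,400),interpolation=3)
c2=cv2.resize(q['color'],(360,270));c2=np.vstack([c2,np.zeros((130,360,3),np.uint8)])
cv2.imwrite('pics/i.png',cv2.cvtColor(np.hstack([c,c2]),cv2.COLOR_RGB2BGR))
for n,P in(('top',p),('wrist',q)):
    w=cloud(P).reshape(-1,3);w=w[np.isfinite(w).all(1)]
    B=w[(w[:,0]>430)&(w[:,0]<622)&(w[:,1]>5)&(w[:,1]<120)]
    for lo,hi in((44,56),(22,56)):
        b=B[(B[:,2]>lo)&(B[:,2]<hi)]
        if len(b)>9:print(n,lo,len(b),cv2.minAreaRect(b[:,:2].astype(np.float32)))
    b=w[(w[:,0]>520)&(w[:,0]<585)&(w[:,2]>11)&(w[:,2]<22)&(w[:,1]>-10)&(w[:,1]<130)]
    for x in(525,540,555,570):
        r=np.sort(b[abs(b[:,0]-x)<3][:,1]);f=r[r>75];m=r[r<60]
        print(n,x,f[:1],m[-1:])
    h=w[(w[:,2]>42)&(w[:,2]<56)&(w[:,0]>615)&(w[:,0]<660)&(w[:,1]<0)&(w[:,1]>-110)];print('thumb',len(h),np.median(h[:,:2],0) if len(h) else '')
d=abs(p['depth']-t0['depth']);ok=(p['depth']>0)&(t0['depth']>0)&(d>12);W=cloud(p)
n,l,st,ce=cv2.connectedComponentsWithStats(ok.astype(np.uint8))
for i in range(1,n):
    if st[i,4]>25:print('changed',st[i],np.round(W[int(ce[i][1]),int(ce[i][0])]))
E
python3 go.py 633 -100 150 -3.05
```

```text
clock: 16.15
eef_pos: [627.9, -101.7, 146.9]
tool_rot: [3.12, 0.003, -0.073]
force: [0.2, 0.2, -0.2]
width: -0.0
[237 197]
top 44 377 ((541.7703247070312, 62.938682556152344), (51.68463897705078, 156.78668212890625), 87.60525512695312)
top 22 858 ((541.4315185546875, 58.98101806640625), (103.98895263671875, 160.44815063476562), 89.9815673828125)
top 525 [96.3482064] [31.56017378]
top 540 [75.67344026] [58.03148761]
top 555 [93.34001486] [28.22611038]
top 570 [93.30653557] [28.16126584]
thumb 42 [633.81101603 -41.16008962]
wrist 44 3323 ((554.5359497070312, 61.052581787109375), (52.65423583984375, 135.81785583496094), 86.87821197509766)
wrist 22 6032 ((550.8455200195312, 47.993568420410156), (82.37214660644531, 143.84600830078125), 88.70140075683594)
wrist 525 [] [32.14546108]
wrist 540 [] [31.93000524]
wrist 555 [] [30.80625951]
wrist 570 [108.56134842] [30.32098299]
thumb 479 [637.37474183 -43.32239193]
changed [  277    57   184   327 30196] [346. -27. 813.]
changed [ 242  140   66   68 1976] [567.  28.  18.]
changed [ 138  184   30   58 1289] [448. 362.   0.]
changed [261 376  15   8  98] [ 67.  43. 301.]
now [ 625.4 -101.6  142.8] rot [ 3.12   0.01  -0.073] F [ 0.2  0.7 -0.9] w -0.2 t 16.30 | shift [ 0.25 -0.06 -0.24] turn [ 0.21  0.09 -0.19]
```

View pics/i.png

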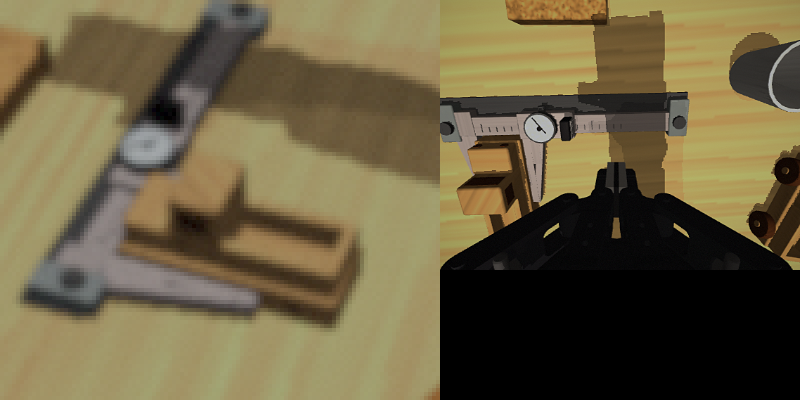

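Both views show the body standing square with the jaws against both flanks and the robot clear. I'll hand it in.

```bash
python3 -m crank '[[[0,0,0,0,0,0],[0,0,0,0,0,0]]]' && python3 -c "
from cell import ctrl
print(ctrl.finish_job())"
```

```text
clock: 16.47
eef_pos: [623.6, -101.2, 140.4]
tool_rot: [3.12, 0.014, -0.073]
force: [0.5, 0.1, -0.7]
width: -0.1
the job is handed in; nothing more can be done
None
```

I stood the bare truck body between the caliper jaws, bonnet end about 6 mm from the beam. I then pushed the thumb rest until both jaws bore on it, backed off and handed the job in at 16.5 s.

- **Squeeze:** motion stopped as the push rose from 6.7 N to about 9.5 N. I finished at about 13 N on the thumb rest, which leaves roughly 9 N on the wood after slide friction.
- **Final view:** the caliper is still closed on the body. From the thumb rest's travel the opening is about 62 mm, matching the camera width of 61–62 mm. The body's yaw is within about 0.7° of the jaws.
- **Everything else:** comparing top-camera depth before and after, only the arm, the caliper area and the body's old spot changed.
- **Checks that disagreed:**
  - When I lowered the body, the wrist force never showed clear bench contact. I took it as standing from the camera depth; after release it stood level.
  - In the last depth data, individual jaw-edge readings were noisy because the body hid part of the jaws.

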